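Crank the panel carriage home and fold the handle away

ROBOT

A 6-joint arm with a two-finger parallel gripper is mounted at the origin on the work surface. World frame = base frame: x ahead of the robot, y to its left, z up, the work surface at z = 0. Lengths are in m, angles in rad, forces in N, time in s.
With the tool pointing down it reaches from about 0.3 to 0.825 m from the base axis. Payload 5.4 kg.
Tool frame: the origin (TCP) lies between the finger pads; the fingertips stand 17 mm ahead of it and the grasp point (between the pads) lies 2 mm behind it; z points along the fingers, y is the direction in which the jaws open and shut (so a half turn about z gives the same grasp; the last joint's range is limited). The gripper opens to 92 mm and grips with 3 to 60 N. Pads are 20 mm wide; open, the fingers measure 128 mm over their backs; the gripper's body (75 mm by 189 mm) begins 69 mm behind the grasp point.
Start: joints at [-1.512, 0.158, 1.597, -0, 1.386, -0.21], TCP at [0.153, -0.554, 0.232] pointing down, gripper open.
Joint ranges: [-2.91, 2.91], [-0.94, 2.29], [0.18, 2.7], [-1.29, 4.43], [0.17, 2.64], [-3, 3]. Speed limits (rad/s): [2.57, 2.57, 3.14, 3.14, 3.14, 3.14].

INTERFACE

Orientations are given as a unit quaternion [x, y, z, w].
In Python, from cell import ctrl gives the robot as it stands. The module is installed in compiled form; this text tells all that it offers.
- The arm moves only by the tool drive_tool, never from a script. Its argument "steps" is a list that holds one entry, the list of rows, each a list of 7 numbers: the shift along the tool's x, y, z in mm, then the turn, a rotation vector about the tool's x, y, z in degrees, then the opening, from -1 (shut) to 1 (fully open). A call has 1 to 8 rows; each row is the pose to reach, as a shift and turn from the pose commanded when the call began, along the tool's axes at that moment; what a row does not reach only later rows make up. A row lasts 1/12 s, in which the tool goes at most 41.7 mm and 7.16 degrees, less where a joint would pass 70% of its speed; a pose out of reach is approached as far as the arm can. A call with a gripper value outside its range is refused whole. The fingers move at their own pace and stop on an object; "squeeze" is the grip in N (left out, the last holds). Time passes only in rows, so rows that repeat a pose let the fingers close. It gives the time, the measured TCP pose, the force and the opening at its end, in the units of the state.
- ctrl.get_state(): the state, without advancing time (a new reading comes with each control period).
- ctrl.get_image(name): name is "side" or "top"; returns a dict with "image" (480x640x3 uint8, red, green, blue), "vfov" (degrees; the focal length in pixels is half the picture's height over the tangent of half this angle, whatever the lens; pixels are square), "cx", "cy" (the principal point, pixels), "cam_to_world" (4x4, takes a point from camera to world coordinates). Camera axes: x right, y down, z forward; pixel columns grow to the right and rows downward; lengths in m; the calibration is good to about 2 mm. A picture is of the moment at which its call begins. There is no depth.
- ctrl.sign_off(): hands the job in, once; it reports no verdict.
Trained networks look in a picture, given as the dict that the camera call returned (one of the last four; its "shot" number tells which), for a name from the list of things; names that differ only in an ending like _2 or _b are one class to them, and where a whole thing is asked for, a point or a joint stands for the part that bears it (a point fixed in the world has none). Each returns a list of dicts, best first, with "p" (0 to 1); they miss things now and then, are a little off and sometimes report something else, mostly with a low value. They report only what shows in the picture. A call takes as long as a camera call.
- ctrl.masks_of(picture, label): "region" (480x640 bool, what is visible of it) and "at" ([column, row] in pixels, amid what is visible of it).
The state is a dict: "time": time; "joint_pos": joint angles; "joint_vel": joint speeds; "joint_efforts": joint torques, N m; "eef_pos": TCP position; "ee_rot": TCP orientation; "contact_force": force on the tool from outside, world axes, zero at the start; "torque": the same for the moment, N m; "width": finger opening in m.
Only numpy, scipy, OpenCV 4.12 (cv2) and the standard library are available. Lean on these libraries where they do the work, as an engineer would, in place of code of your own. Each camera call takes 0.05 s, during which the arm holds its last target. There are 200 camera calls.

TASK

On the feed unit that carries the green circuit panel, swing the orange folding handle of the handwheel fully upright, crank the wheel clockwise (seen from above, about a quarter turn) until the carriage is home against its red end stop, then fold the handle down flat across the wheel again and let go. Leave the other feed unit, the one with the blue handle, alone.

Things in the scene. Friction and masses are not known exactly. Their poses are not given: they have to be found in the camera images.
- handle: Handle: spinning orange grip 22 mm thick, 16 to 86 mm from the hinge. Origin: hinge, 58 mm from the wheel's axis, 24 mm above its face, in a 30 mm wide bracket. x: hinge to free end; y: hinge axis, level, tangential to the wheel. Folded: x level across the wheel's centre (start: 0 to 0.15 rad proud); out: x straight up, at a stop. Friction 0.07 N m, stays where left. Goes round with the wheel.
- hub (a point): Centre of the top face of the orange handle's handwheel (black disc, 144 mm across, 16 mm thick, face 84 mm above the bench), on its vertical axis; this point does not turn. x points along the slide from the wheel to the red end stop. The wheel is stiff (0.10 N m) and stays where left. The unit is bolted down: white gearbox with blue sides on an aluminium bed 400 x 130 mm.
- carriage (a joint): Gap (m) between carriage (aluminium plate 120 x 126 mm with steel fixture and green circuit panel) and red end stop: 0 touching, 0.062 at most, at the start about 0.035 to 0.055. Geared to the handwheel, 30 mm per rad; clockwise seen from above closes it. The wheel stops turning when the carriage touches the stop.
- tip_spare (a point): Bystander, leave alone: free end of the folded blue handle on the other feed unit, which is of the same build but with a bare carriage; its wheel centre lies 28 mm back along the handle, 24 mm lower. The two units change sides between starts. Loose on the bench, to the sides: tan pallets, a grey hand pendant, a yellow box with a red button.

How it is judged:
By the outcome, as a careful person would: the job done as asked, in the order asked, and still so for the second after the job is handed in, with the robot touching nothing.
It also fails if it takes over 42 s, if anything falls off the work surface, if the arm or the gripper's body presses on something with over 40 N, if the wrist force passes 120 N, or if a joint passes its speed limit or range.

## Working session

There is one attempt and no reset: what is moved stays moved. The work goes in short steps, Python scripts to look and compute and a tool call to move; the robot and the scene stay as the last step left them, time stands still between calls to the robot, and variables do not carry over. Pictures are saved under pics/ and viewed, about 8 in all and at most 12, crops included, and the job is handed in when it is done.

Besides the shell and the picture viewer there is one more tool, called after "Emit:" in YAML: its name, and indented under it one key for each argument. drive_tool: Moves the arm, as the interface text tells. Its arguments: {"type":"object","properties":{"steps":{"type":"array","items":{"type":"array","items":{"type":"array","items":{"type":"number"}}}},"squeeze":{"type":"number"}},"required":["steps"]}

```bash
mkdir -p pics
cat > h.py <<'E'
import numpy as np, cv2
from cell import ctrl
from scipy.spatial.transform import Rotation as R
def ray(p,uv):
    f=p["image"].shape[0]/2/np.tan(np.radians(p["vfov"])/2)
    d=np.array([(uv[0]-p["cx"])/f,(uv[1]-p["cy"])/f,1.]); T=np.array(p["cam_to_world"])
    return T[:3,3],T[:3,:3]@d
def onz(p,uv,z):
    o,d=ray(p,uv); return o+d*(z-o[2])/d[2]
def proj(p,X):
    f=p["image"].shape[0]/2/np.tan(np.radians(p["vfov"])/2); T=np.array(p["cam_to_world"])
    c=T[:3,:3].T@(np.array(X)-T[:3,3]); return c[0]/c[2]*f+p["cx"],c[1]/c[2]*f+p["cy"]
def save(p,n): cv2.imwrite("pics/"+n,p["image"][:,:,::-1])
E
python3 - <<'E'
from h import *
np.set_printoptions(precision=3,suppress=True)
s=ctrl.get_state(); print(s["time"],s["eef_pos"],s["ee_rot"],s["width"])
for n in("top","side"):
    p=ctrl.get_image(n); save(p,n+"0.png"); print(n,p["vfov"],p["cx"],p["cy"],np.array(p["cam_to_world"]))
    for l in("handle","hub","carriage","tip_spare"):
        for m in ctrl.masks_of(p,l)[:2]:
            r=m["region"]; ys,xs=np.nonzero(r); print(l,m["p"],m["at"],r.sum(),xs.min(),xs.max(),ys.min(),ys.max())
E
```

```text
0.0 [ 0.153 -0.554  0.231] [ 0.991  0.134  0.    -0.001] 0.09189476214337187
top 45.43189073606932 316.9633160759663 235.62231533331808 [[-0.013 -0.984  0.175  0.469]
 [-1.     0.014  0.001 -0.   ]
 [-0.004 -0.175 -0.985  0.907]
 [ 0.     0.     0.     1.   ]]
handle 0.91 [456.0, 318.7] 1022 416 486 308 326
hub 0.75 [452.9, 258.8] 22458 403 508 126 379
carriage 0.83 [452.8, 210.1] 6100 410 492 173 250
side 50.35496388185772 321.6877836714403 254.24820992065546 [[ 0.791 -0.299  0.533  0.211]
 [-0.611 -0.401  0.683 -0.526]
 [ 0.01  -0.866 -0.5    0.493]
 [ 0.     0.     0.     1.   ]]
handle 0.92 [337.0, 350.9] 1265 305 362 328 378
hub 0.71 [380.8, 386.6] 29991 251 544 295 479
carriage 0.77 [441.9, 361.0] 6397 377 507 319 410
tip_spare 0.89 [213.1, 224.4] 420 205 224 210 242
```

```bash
python3 -c "
import cv2,numpy as np
a=cv2.imread('pics/top0.png');b=cv2.imread('pics/side0.png')
cv2.imwrite('pics/both0.png',cv2.resize(np.vstack([a,b]),(533,800))) "
```

```text
(no output)
```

View pics/top0.png

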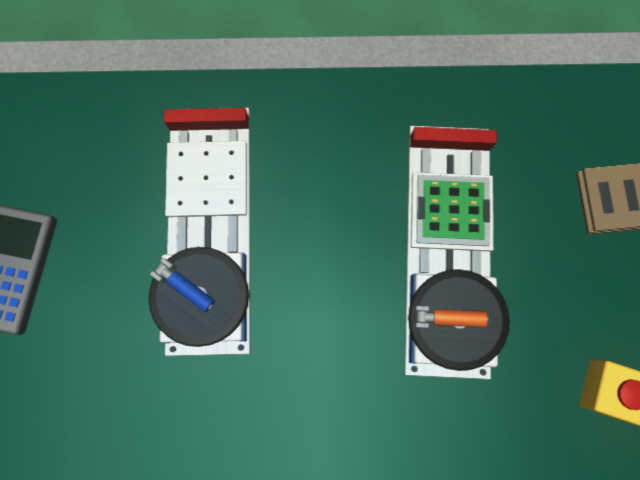

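View pics/side0.png

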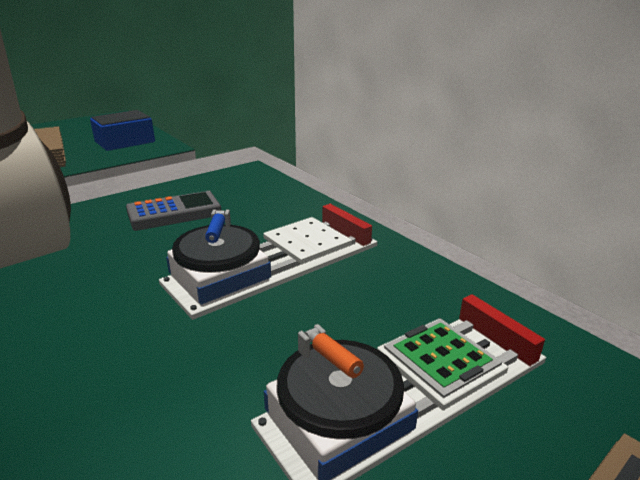

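Top view: the orange unit is on the right, with its wheel at about (459,319), hinge at about (422,317) and handle end at about (487,320). The red stop is at the image top (+x). The side view agrees. Next I'll measure the hub and handle.

```bash
cat >> h.py <<'E'
def orange(p):
    hsv=cv2.cvtColor(p["image"],cv2.COLOR_RGB2HSV); return cv2.inRange(hsv,(5,150,90),(18,255,255))
def hubfit(p,guess):
    im=p["image"].max(axis=2); u,v=proj(p,guess)
    m=(im<75).astype(np.uint8); roi=np.zeros_like(m); cv2.circle(roi,(int(u),int(v)),85,1,-1); m&=roi
    m=cv2.morphologyEx(m,cv2.MORPH_OPEN,np.ones((5,5),np.uint8))
    n,l,st,c=cv2.connectedComponentsWithStats(m); k=1+np.argmax(st[1:,4])
    h=cv2.convexHull(np.argwhere(l==k)[:,::-1].astype(np.int32)); M=cv2.moments(h); t=np.array([M["m10"],M["m01"]])/M["m00"]
    g=np.array(guess,float); a=np.arange(0,2*np.pi,.05)
    for _ in range(8):
        pts=np.array([proj(p,g+[.072*np.cos(x),.072*np.sin(x),z]) for x in a for z in(0,-.016)],np.float32)
        M2=cv2.moments(cv2.convexHull(pts)); s=np.array([M2["m10"],M2["m01"]])/M2["m00"]
        uv=np.array(proj(p,g))+t-s; g=onz(p,uv,guess[2])
    return g,M["m00"],M2["m00"]
def handlept(ps,l="handle"):
    A=np.zeros((3,3));b=np.zeros(3)
    for p in ps:
        r=max(ctrl.masks_of(p,l),key=lambda m:m["p"])["region"]
        r=(r&(orange(p)>0)); yx=np.argwhere(r); c=cv2.minAreaRect(yx[:,::-1].astype(np.float32)); print(c)
        o,d=ray(p,c[0]); d/=np.linalg.norm(d); Q=np.eye(3)-np.outer(d,d); A+=Q;b+=Q@o
    return np.linalg.solve(A,b)
E
python3 - <<'E'
from h import *
np.set_printoptions(precision=4,suppress=True)
t=ctrl.get_image("top"); s=ctrl.get_image("side")
g=onz(t,(459,319),.084); print(g)
for p in(t,s): print(hubfit(p,g))
print("grip mid",handlept([t,s]))
for uv in((416,317),(489,320)): print(onz(t,uv,.108))
# slide dir: bed edges corners at z~?
print(onz(t,(409,127),.02),onz(t,(406,376),.02),onz(t,(491,378),.02))
E
```

```text
[ 0.4919 -0.1992  0.084 ]
(array([ 0.4925, -0.1996,  0.084 ]), 7961.0, 8305.118327583652)
(array([ 0.494 , -0.2011,  0.084 ]), 10279.5, 10514.425888086203)
((459.9490966796875, 317.824951171875), (52.46121597290039, 15.48854923248291), 2.2025980949401855)
((337.8032531738281, 354.3360900878906), (57.74462890625, 18.693384170532227), 39.80556869506836)
grip mid [ 0.4936 -0.1941  0.1137]
[ 0.4948 -0.1343  0.108 ]
[ 0.4893 -0.2346  0.108 ]
[ 0.8035 -0.1511  0.02  ] [ 0.41   -0.1302  0.02  ] [ 0.4054 -0.2578  0.02  ]
```

```bash
cat >> h.py <<'E'
def rel(x,y,z,yaw,tilt=None):
    """shift mm / turn deg in present tool axes to the tool-down pose with tool x at yaw (deg)"""
    s=ctrl.get_state(); R0=R.from_quat(s["ee_rot"]); T=R.from_euler("z",yaw,degrees=True)*R.from_euler("x",180,degrees=True)
    if tilt is not None: T=R.from_rotvec(tilt,degrees=True)*T
    return np.round(R0.inv().apply(np.array([x,y,z])-s["eef_pos"])*1000,1),np.round((R0.inv()*T).as_rotvec(degrees=True),2)
E
python3 -c "
from h import *
print(rel(.4925,-.208,.20,87.8))"
```

```text
(array([ 419.6, -243.6,   31.6]), array([ -0. ,   0. , -72.4]))
```

Emit:
drive_tool:
  steps:
    - [[420, -244, 0, 0, 0, -72.4, 1], [420, -244, 0, 0, 0, -72.4, 1], [420, -244, 0, 0, 0, -72.4, 1], [420, -244, 0, 0, 0, -72.4, 1], [420, -244, 0, 0, 0, -72.4, 1], [420, -244, 0, 0, 0, -72.4, 1], [420, -244, 0, 0, 0, -72.4, 1], [420, -244, 0, 0, 0, -72.4, 1]]

```text
time: 1.37
eef_pos: [0.3872, -0.3147, 0.2319]
ee_rot: [0.804, 0.595, 0.0, 0.0]
contact_force: [0.7, -0.1, -0.3]
width: 0.092
```

```bash
python3 -c "
from h import *
print(ctrl.get_state()['joint_pos'],rel(.4925,-.208,.20,87.8))"
```

```text
[-9.25186849e-01 -4.19585610e-02  1.80569606e+00  5.02835142e-05
  1.37703658e+00 -6.29112467e-01] (array([132.8,  69.5,  31.9]), array([  0.04,   0.03, -14.76]))
```

Emit:
drive_tool:
  steps:
    - [[133, 69.5, 32, 0, 0, -14.8, 1], [133, 69.5, 32, 0, 0, -14.8, 1], [133, 69.5, 32, 0, 0, -14.8, 1], [133, 69.5, 32, 0, 0, -14.8, 1], [133, 69.5, 32, 0, 0, -14.8, 1], [133, 69.5, 32, 0, 0, -14.8, 1], [133, 69.5, 32, 0, 0, -14.8, 0.2], [133, 69.5, 32, 0, 0, -14.8, 0.2]]

```text
time: 2.03
eef_pos: [0.4916, -0.2111, 0.2001]
ee_rot: [0.723, 0.691, -0.0, 0.0]
contact_force: [0.1, 0.7, -0.1]
width: 0.0806
```

Run:
```python
from h import *
s=ctrl.get_state();print(s['time'],s['joint_pos'],s['eef_pos'],rel(.4925,-.208,.112,87.8))
t=ctrl.get_image("top"); q=ctrl.get_image("side")
cv2.imwrite("pics/a.png",np.hstack([t["image"][200:440,330:630],q["image"][150:390,220:520]])[:,:,::-1])
```

```text
2.0333 [-6.31427293e-01  8.04761116e-02  1.74569265e+00 -3.73750064e-04
  1.31464085e+00 -5.86294675e-01] [ 0.49160705 -0.21110963  0.20007634] (array([ 3.2,  0.7, 88.1]), array([ 0.03,  0.04, -0.38]))
```

View pics/a.png

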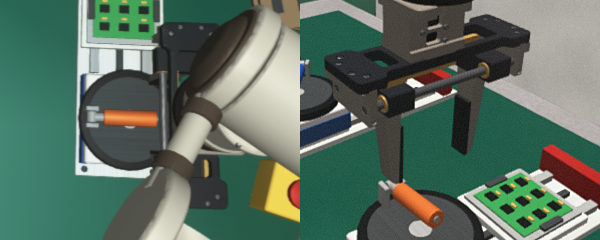

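Fingers straddle the free end of the handle as planned. Descending.

Emit:
drive_tool:
  steps:
    - [[1, 0, 40, 0, 0, 0, 0.0], [1, 0, 70, 0, 0, 0, 0.0], [1, 0, 88, 0, 0, 0, 0.0], [1, 0, 88, 0, 0, 0, 0.0], [1, 0, 88, 0, 0, 0, 0.0]]
  squeeze: 8

```text
time: 2.55
eef_pos: [0.4913, -0.2094, 0.1113]
ee_rot: [0.723, 0.691, -0.0, -0.001]
contact_force: [0.2, 0.4, -0.8]
width: 0.0459
```

Emit:
drive_tool:
  steps:
    - [[0, 0, 0, 0, 0, 0, -1], [0, 0, 0, 0, 0, 0, -1], [0, 0, 0, 0, 0, 0, -1], [0, 0, 0, 0, 0, 0, -1], [0, 0, 0, 0, 0, 0, -1], [0, 0, 0, 0, 0, 0, -1]]

```text
time: 3.05
eef_pos: [0.4927, -0.2097, 0.1125]
ee_rot: [0.722, 0.691, 0.0, 0.001]
contact_force: [0.2, -1.8, 1.3]
width: 0.0218
```

Run:
```python
from h import *
s=ctrl.get_state();print(s['time'],s['eef_pos'],s['contact_force'],s['torque'],s['width'],rel(.4925,-.208,.112,87.8))
```

```text
3.05 [ 0.49271503 -0.20970063  0.11249107] [ 0.24414701 -1.83994422  1.33036753] [-0.27546287 -0.2261115  -0.03379543] 0.021793034240101313 (array([ 1.7, -0.3,  0.5]), array([ 0.1 ,  0.09, -0.31]))
```

Emit:
drive_tool:
  steps:
    - [[1, 0, -6, 0, 0, 0, -1], [2.3, 0, -12, 0, 0, 0, -1], [4.5, 0, -18.4, 0, 0, 0, -1], [7, 0, -24, 0, 0, 0, -1], [10, 0, -29.3, 0, 0, 0, -1], [13.5, 0, -34.4, 0, 0, 0, -1], [17.5, 0, -39, 0, 0, 0, -1], [22, 0, -43.6, 0, 0, 0, -1]]

```text
time: 3.72
eef_pos: [0.4932, -0.1868, 0.1558]
ee_rot: [0.722, 0.692, 0.0, 0.0]
contact_force: [4.2, -1.4, -3.5]
width: 0.0215
```

Run:
```python
from h import *
s=ctrl.get_state();print(s['time'],s['eef_pos'],s['contact_force'],s['torque'],s['width'],rel(.495,-.142,.175,87.8))
q=ctrl.get_image("side")
cv2.imwrite("pics/b.png",cv2.resize(q["image"][190:430,200:500],None,fx=2,fy=2)[:,:,::-1])
```

```text
3.7167 [ 0.49320056 -0.1867514   0.15576928] [ 4.22750739 -1.44896029 -3.49060148] [-0.29629357 -0.80909871 -0.03211863] 0.021547685724870147 (array([ 44.8,  -0.1, -19.2]), array([ 0.03,  0.02, -0.29]))
```

View pics/b.png

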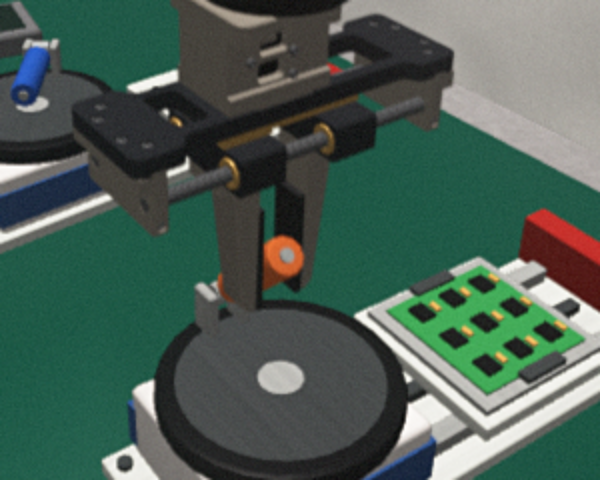

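Emit:
drive_tool:
  steps:
    - [[4.7, 0, -3.9, 0, 0, 0, -1], [9.7, 0, -7.2, 0, 0, 0, -1], [15, 0, -10.2, 0, 0, 0, -1], [20.5, 0, -12.6, 0, 0, 0, -1], [27, 0, -14.7, 0, 0, 0, -1], [33.4, 0, -16, 0, 0, 0, -1], [40, 0, -17, 0, 0, 0, -1], [44.8, 0, -17.2, 0, 0, 0, -1]]

```text
time: 4.43
eef_pos: [0.495, -0.1418, 0.173]
ee_rot: [0.722, 0.692, -0.0, 0.0]
contact_force: [0.3, -3.1, 3.1]
width: 0.022
```

Emit:
drive_tool:
  steps:
    - [[1.5, 0, 0, 0, 0, 0, -1], [3, 0, 0, 0, 0, 0, -1], [3, 0, 0, 0, 0, 0, -1]]

```text
time: 4.68
eef_pos: [0.4952, -0.1391, 0.1729]
ee_rot: [0.722, 0.692, 0.0, 0.0]
contact_force: [-0.4, -1.4, 5.7]
width: 0.0213
```

Emit:
drive_tool:
  steps:
    - [[1.5, 0, 0, 0, 0, 0, -1], [3, 0, 0, 0, 0, 0, -1], [3, 0, 0, 0, 0, 0, -1]]

```text
time: 4.93
eef_pos: [0.4953, -0.1363, 0.1727]
ee_rot: [0.722, 0.691, 0.0, 0.0]
contact_force: [0.7, -2.9, 4.9]
width: 0.0219
```

Run:
```python
from h import *
s=ctrl.get_state();print(s['time'],s['eef_pos'],s['contact_force'],s['torque'])
t=ctrl.get_image("top");q=ctrl.get_image("side")
cv2.imwrite("pics/c.png",np.hstack([cv2.resize(t["image"][220:400,370:520],None,fx=2.667,fy=2.667),cv2.resize(q["image"][190:430,240:440],None,fx=2,fy=2)])[:,:,::-1])
for p in (q,): 
  for z in(.108,.124,.194): print(proj(p,(.495,-.142,z)))
```

```text
4.9333 [ 0.49525792 -0.13632606  0.17268369] [ 0.66358986 -2.89339182  4.91430285] [-0.5223258  -0.10799375 -0.00875153]
(np.float64(309.8987486351234), np.float64(334.2489035702896))
(np.float64(309.87416640335607), np.float64(323.48134778492584))
(np.float64(309.7584099564231), np.float64(272.77748933687985))
```

View pics/c.png

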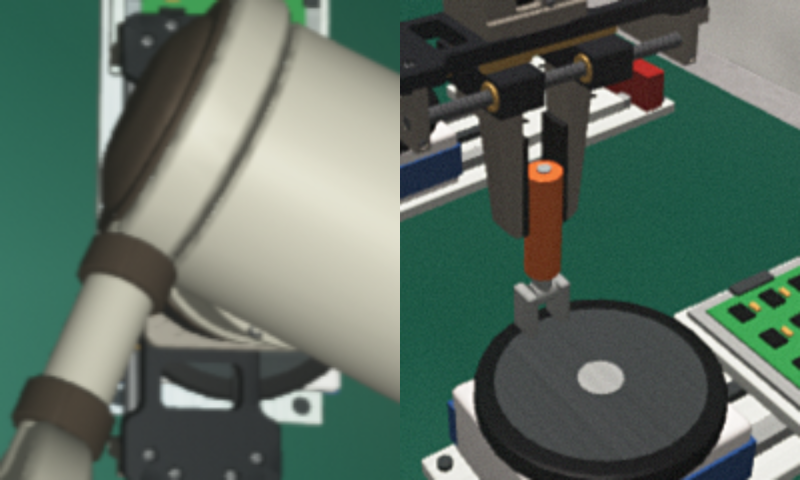

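Emit:
drive_tool:
  steps:
    - [[0, 0, 0, 0, 0, 0, -1], [0, 0, 0, 0, 0, 0, -1], [1, 0, 0, 0, 0, 0, -1], [2, 0, 0, 0, 0, 0, -1], [2, 0, 0, 0, 0, 0, -1]]
  squeeze: 25

```text
time: 5.45
eef_pos: [0.4954, -0.1355, 0.1727]
ee_rot: [0.722, 0.691, -0.001, 0.001]
contact_force: [-0.3, -6.2, 4.0]
width: 0.0215
```

Emit:
drive_tool:
  steps:
    - [[1, 0, 0, 0, 0, 0, -1], [2, 0, 0, 0, 0, 0, -1], [3, 0, 0, 0, 0, 0, -1], [3, 0, 0, 0, 0, 0, -1]]

```text
time: 5.78
eef_pos: [0.4954, -0.1335, 0.1726]
ee_rot: [0.722, 0.691, -0.002, 0.002]
contact_force: [0.6, -9.8, 2.9]
width: 0.022
```

Emit:
drive_tool:
  steps:
    - [[-1.4, 6.9, 0, 0, 0, 6, -1], [-3.4, 13.5, 0, 0, 0, 12, -1], [-6.1, 19.8, 0, 0, 0, 18, -1], [-9.4, 25.6, 0, 0, 0, 24, -1], [-12.9, 31.3, 0, 0, 0, 30, -1], [-16.8, 36.4, 0, 0, 0, 36, -1], [-20.9, 41.5, 0, 0, 0, 42, -1], [-25.5, 46.1, 0, 0, 0, 48, -1]]
  squeeze: 15

```text
time: 6.45
eef_pos: [0.5411, -0.1566, 0.1726]
ee_rot: [0.942, 0.335, 0.001, -0.002]
contact_force: [1.7, 4.8, 7.2]
width: 0.0215
```

```bash
cat >> h.py <<'E'
def polar(hub=(.493,-.2003)):
    s=ctrl.get_state(); d=s['eef_pos'][:2]-np.array(hub); x=R.from_quat(s['ee_rot']).as_matrix()[:,0]
    a=np.degrees(np.arctan2(d[1],d[0])); print(s['time'],s['eef_pos'],'F',s['contact_force'],'M',s['torque'],'R',np.hypot(*d),'ang',a,'toolx',np.degrees(np.arctan2(x[1],x[0])),s['joint_pos'])
    r=np.radians(a); print('F radial,tang(ccw)',s['contact_force'][:2]@[np.cos(r),np.sin(r)],s['contact_force'][:2]@[-np.sin(r),np.cos(r)])
E
python3 - <<'E'
from h import *
polar()
q=ctrl.get_image("side")
cv2.imwrite("pics/d.png",cv2.resize(q["image"][190:430,240:560],None,fx=2,fy=2)[:,:,::-1])
E
```

```text
6.45 [ 0.54109754 -0.15657991  0.17260452] F [1.65126951 4.80657288 7.19392809] M [ 0.94005179 -0.39062666 -0.03812888] R 0.06499860973241935 ang 42.270464010966975 toolx 39.19868901692389 [-0.49891224  0.18016004  1.69227545  0.00516655  1.27085297  0.38620042]
F radial,tang(ccw) 4.454953615583014 2.4460625705780905
```

View pics/d.png

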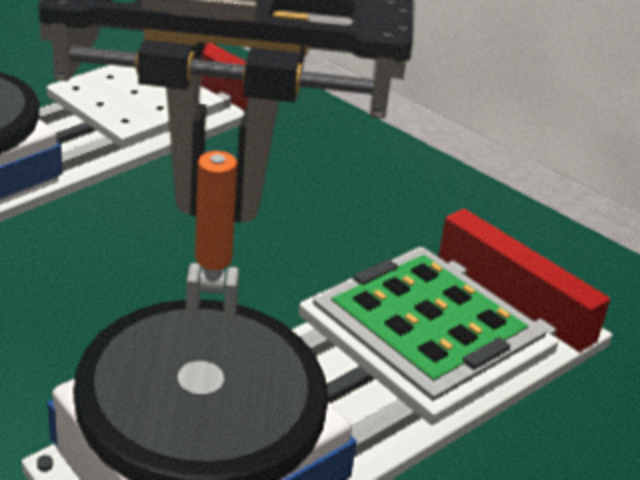

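Run:
```python
from h import *
for a in range(36,-13,-6):
    r=np.radians(a); print(a,rel(.493+.066*np.cos(r),-.2003+.066*np.sin(r),.1726,a-2))
```

```text
36 (array([1.2, 5.8, 0. ]), array([-0.1 , -0.23,  4.87]))
30 (array([ 0.5, 12.6,  0. ]), array([-0.11, -0.22, 10.87]))
24 (array([-0.9, 19.4,  0. ]), array([-0.12, -0.22, 16.87]))
18 (array([-3.1, 26. , -0. ]), array([-0.13, -0.21, 22.87]))
12 (array([-5.9, 32.3, -0. ]), array([-0.14, -0.21, 28.87]))
6 (array([-9.3, 38.3, -0.1]), array([-0.15, -0.2 , 34.87]))
0 (array([-13.3,  43.9,  -0.1]), array([-0.17, -0.19, 40.87]))
-6 (array([-18. ,  49. ,  -0.1]), array([-0.18, -0.18, 46.87]))
-12 (array([-23.1,  53.7,  -0.1]), array([-0.19, -0.18, 52.87]))
```

Emit:
drive_tool:
  steps:
    - [[1.2, 5.8, 0, 0, 0, 5, -1], [0.5, 12.6, 0, 0, 0, 11, -1], [-0.9, 19.4, 0, 0, 0, 17, -1], [-3, 26, 0, 0, 0, 23, -1], [-4.5, 29.2, 0, 0, 0, 26, -1], [-4.5, 29.2, 0, 0, 0, 26, -1]]

```text
time: 7.0
eef_pos: [0.5563, -0.1837, 0.1726]
ee_rot: [0.993, 0.116, 0.001, -0.001]
contact_force: [2.4, -0.3, 4.7]
width: 0.0214
```

Run:
```python
from h import *
polar()
for a in range(12,-19,-3):
    r=np.radians(a); print(a,rel(.493+.066*np.cos(r),-.2003+.066*np.sin(r),.1726,a-2))
```

```text
7.0 [ 0.5562725  -0.18366457  0.17262893] F [ 2.3556688 -0.3405096  4.7497127] M [-0.00245837 -0.54845931 -0.01734785] R 0.0654228266716499 ang 14.73066873778949 toolx 13.346251482062078 [-0.52650581  0.23518273  1.62812598  0.00289263  1.27799869  0.81051806]
F radial,tang(ccw) 2.191658868043609 -0.9283068861687406
12 (array([0.6, 3.1, 0. ]), array([-0.11, -0.12,  3.35]))
9 (array([0.4, 6.6, 0. ]), array([-0.11, -0.12,  6.35]))
6 (array([ 0.1, 10. ,  0. ]), array([-0.11, -0.11,  9.35]))
3 (array([-0.5, 13.4,  0. ]), array([-0.12, -0.11, 12.35]))
0 (array([-1.2, 16.8, -0. ]), array([-0.12, -0.11, 15.35]))
-3 (array([-2.1, 20.2, -0. ]), array([-0.12, -0.1 , 18.35]))
-6 (array([-3.1, 23.4, -0. ]), array([-0.13, -0.1 , 21.35]))
-9 (array([-4.4, 26.7, -0. ]), array([-0.13, -0.1 , 24.35]))
-12 (array([-5.8, 29.8, -0. ]), array([-0.13, -0.09, 27.35]))
-15 (array([-7.3, 32.9, -0. ]), array([-0.13, -0.09, 30.35]))
-18 (array([-9. , 35.9, -0.1]), array([-0.14, -0.09, 33.35]))
```

Emit:
drive_tool:
  steps:
    - [[0.5, 3, 0, 0, 0, 3.3, -1], [0.4, 6.6, 0, 0, 0, 6.3, -1], [0, 10, 0, 0, 0, 9.3, -1], [-0.5, 13.4, 0, 0, 0, 12.3, -1], [-0.5, 13.4, 0, 0, 0, 12.3, -1]]

```text
time: 7.42
eef_pos: [0.5585, -0.1966, 0.1726]
ee_rot: [1.0, 0.009, 0.0, -0.001]
contact_force: [1.2, 0.5, 5.0]
width: 0.0216
```

Run:
```python
from h import *
polar()
q=ctrl.get_image("side")
cv2.imwrite("pics/e.png",cv2.resize(q["image"][190:430,240:560],None,fx=2,fy=2)[:,:,::-1])
for a in range(3,-19,-3):
    r=np.radians(a); print(a,rel(.493+.066*np.cos(r),-.2003+.066*np.sin(r),.1726,a-2))
```

```text
7.4167 [ 0.55850284 -0.1966432   0.17261549] F [1.24823016 0.53619565 5.00740394] M [ 0.09555485 -0.28201348  0.02844503] R 0.06560483044315622 ang 3.1953092079623238 toolx 1.0653207236169442 [-0.54371271  0.25144847  1.60876186  0.00251967  1.28185631  1.00777072]
F radial,tang(ccw) 1.2761769916720058 0.46578599294574047
3 (array([ 0.4,  0.3, -0. ]), array([-0.12, -0.05,  0.17]))
0 (array([ 0.4,  3.7, -0. ]), array([-0.12, -0.05,  3.17]))
-3 (array([ 0.3,  7.2, -0. ]), array([-0.12, -0.04,  6.17]))
-6 (array([-0.1, 10.6, -0. ]), array([-0.12, -0.04,  9.17]))
-9 (array([-0.6, 14. , -0. ]), array([-0.12, -0.04, 12.17]))
-12 (array([-1.3, 17.4, -0. ]), array([-0.12, -0.04, 15.17]))
-15 (array([-2.2, 20.7, -0. ]), array([-0.12, -0.03, 18.17]))
-18 (array([-3.2, 24. , -0.1]), array([-0.12, -0.03, 21.17]))
```

View pics/e.png

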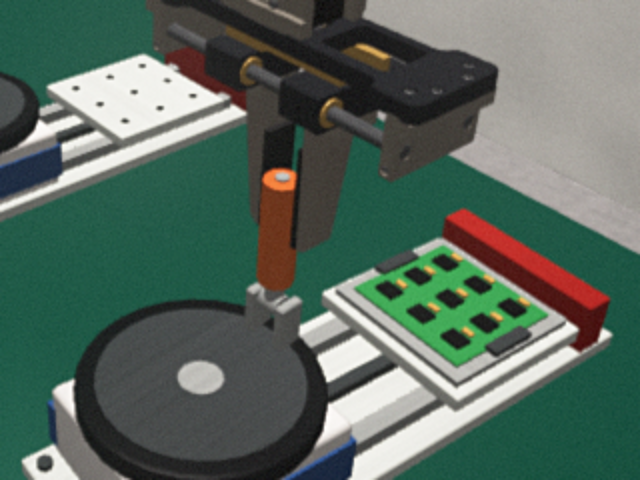

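The carriage is almost home, with a small gap still visible near (440,240). I'll continue until resistance rises.

Emit:
drive_tool:
  steps:
    - [[0.4, 3.7, 0, 0, 0, 3.2, -1], [0.3, 7.2, 0, 0, 0, 6.2, -1], [0.3, 7.2, 0, 0, 0, 6.2, -1]]

```text
time: 7.72
eef_pos: [0.5587, -0.2038, 0.1726]
ee_rot: [0.999, -0.045, 0.0, -0.001]
contact_force: [1.0, 0.8, 5.9]
width: 0.0215
```

Emit:
drive_tool:
  steps:
    - [[0, 3.4, 0, 0, 0, 3, -1], [-0.5, 6.8, 0, 0, 0, 6, -1], [-0.5, 6.8, 0, 0, 0, 6, -1]]

```text
time: 7.97
eef_pos: [0.5583, -0.207, 0.1725]
ee_rot: [0.995, -0.097, 0.0, -0.005]
contact_force: [3.3, 11.0, 7.9]
width: 0.0217
```

Run:
```python
from h import *
polar()
for a in range(-9,-28,-3):
    r=np.radians(a); print(a,rel(.493+.066*np.cos(r),-.2003+.066*np.sin(r),.1726,a-2))
```

```text
7.9667 [ 0.55825737 -0.20702891  0.17253776] F [ 3.34456892 11.04884324  7.88725925] M [ 2.14149208 -0.54029577 -0.09102128] R 0.06560336885670208 ang -5.887155227015796 toolx -11.136839829358761 [-0.56259923  0.26128576  1.59712617  0.00937898  1.28716621  1.19993131]
F radial,tang(ccw) 2.1936543699090003 11.33362072820313
-9 (array([ 0.6,  3.5, -0.1]), array([-0.56,  0.03, -0.14]))
-12 (array([ 0.7,  7. , -0.1]), array([-0.56,  0.04,  2.86]))
-15 (array([ 0.5, 10.4, -0.2]), array([-0.56,  0.06,  5.86]))
-18 (array([ 0.2, 13.9, -0.2]), array([-0.56,  0.07,  8.86]))
-21 (array([-0.3, 17.3, -0.2]), array([-0.56,  0.08, 11.86]))
-24 (array([-1. , 20.7, -0.3]), array([-0.56,  0.1 , 14.86]))
-27 (array([-1.8, 24. , -0.3]), array([-0.55,  0.11, 17.86]))
```

Emit:
drive_tool:
  steps:
    - [[0, 1, 0, 0, 0, 0, -1], [0, 2, 0, 0, 0, 0, -1], [0, 2, 0, 0, 0, 0, -1]]

```text
time: 8.22
eef_pos: [0.5581, -0.2075, 0.1725]
ee_rot: [0.995, -0.096, 0.0, -0.006]
contact_force: [3.3, 13.2, 10.5]
width: 0.0219
```

Run:
```python
from h import *
polar()
q=ctrl.get_image("side")
cv2.imwrite("pics/f.png",cv2.resize(q["image"][190:430,240:560],None,fx=2,fy=2)[:,:,::-1])
```

```text
8.2167 [ 0.55812262 -0.20748753  0.1725068 ] F [ 3.31712023 13.15222607 10.54308759] M [ 2.91174468 -0.64454836 -0.07679018] R 0.06551806538572154 ang -6.298199388021589 toolx -10.971938094819311 [-0.5643686   0.26187524  1.59649382  0.01132542  1.28824494  1.1947434 ]
F radial,tang(ccw) 1.8542597963507628 13.436742830318087
```

View pics/f.png

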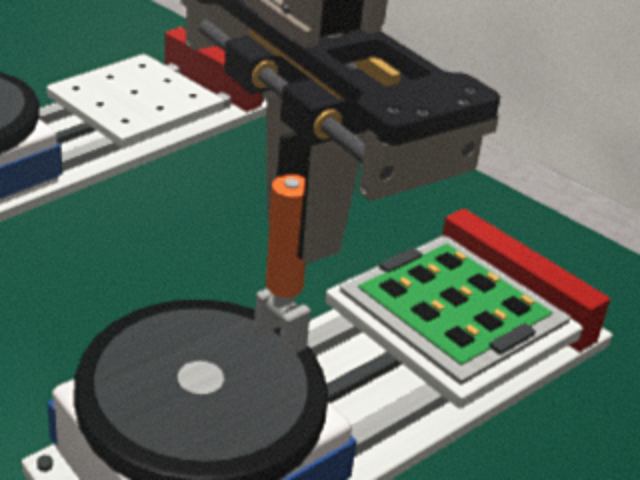

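Emit:
drive_tool:
  steps:
    - [[-1, -3, 0, 0, 0, -5, -1], [-1, -4, 0, 0, 0, -5, -1], [-1, -4, 0, 0, 0, -5, -1], [-1, -4, 0, 0, 0, -5, -1]]
  squeeze: 6

```text
time: 8.6
eef_pos: [0.5572, -0.2059, 0.1722]
ee_rot: [0.999, -0.052, -0.0, -0.003]
contact_force: [1.9, 7.0, 6.8]
width: 0.0223
```

Run:
```python
from h import *
polar(); print(rel(.493,-.2003,.1725,-6))
```

```text
8.6 [ 0.55719316 -0.20586719  0.17220123] F [1.89254666 7.0305438  6.82526951] M [ 1.39829792 -0.3300769  -0.06071311] R 0.0644341205027935 ang -4.9566053880460865 toolx -5.962318715447561 [-0.56009976  0.25818185  1.60154323  0.005839    1.28520023  1.11310599]
F radial,tang(ccw) 1.2780217666366736 7.167770873460775
(array([-64.4,   1.1,  -0.3]), array([-0.37,  0.03,  0.04]))
```

Emit:
drive_tool:
  steps:
    - [[0, -1, 0, 0, 0, 0, -1], [-5.7, -1, 0.3, 0, 0, 0, -1], [-11.5, -1, 1, 0, 0, 0, -1], [-17, -1, 2.2, 0, 0, 0, -1], [-22.6, -1, 4, 0, 0, 0, -1], [-28, -1, 6.2, 0, 0, 0, -1], [-33, -1, 8.8, 0, 0, 0, -1], [-33, -1, 8.8, 0, 0, 0, -1]]

```text
time: 9.27
eef_pos: [0.5221, -0.2031, 0.1617]
ee_rot: [0.999, -0.052, -0.002, -0.002]
contact_force: [0.2, 4.7, -2.1]
width: 0.0221
```

Run:
```python
from h import *
polar(); print(rel(.493,-.2003,.1725,-6))
q=ctrl.get_image("side")
cv2.imwrite("pics/g.png",cv2.resize(q["image"][190:430,240:560],None,fx=2,fy=2)[:,:,::-1])
```

```text
9.2667 [ 0.52214581 -0.20308255  0.16172375] F [ 0.1920409   4.72866341 -2.11046495] M [ 1.03891028 -0.04797075  0.06019099] R 0.029278333380243424 ang -5.453498780787777 toolx -6.0042741889642395 [-5.87210604e-01  1.87070366e-01  1.70705303e+00  1.12550175e-03
  1.25255302e+00  1.08803181e+00]
F radial,tang(ccw) -0.2582303872643938 4.725511024036709
(array([-29.3,   0.2, -10.7]), array([-0.19,  0.23, -0.  ]))
```

View pics/g.png

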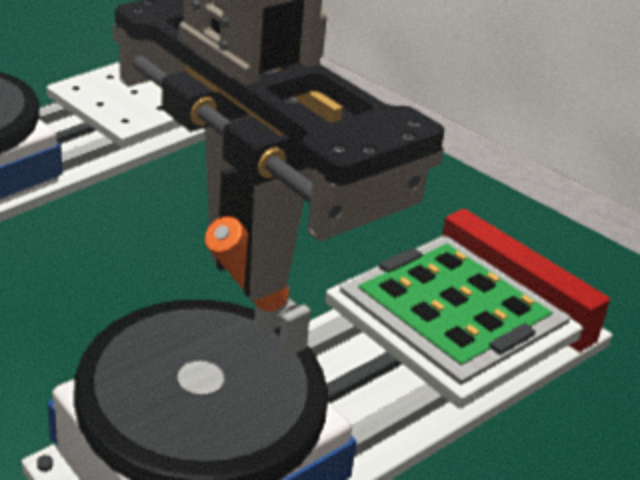

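Emit:
drive_tool:
  steps:
    - [[-4.8, 0, 3.2, 0, 0, 0, -1], [-9.4, 0, 6.6, 0, 0, 0, -1], [-17.6, 0, 14.8, 0, 0, 0, -1], [-24.2, 0, 24.2, 0, 0, 0, -1], [-29, 0, 34.6, 0, 0, 0, -1], [-32, 0, 45.7, 0, 0, 0, -1], [-33, 0, 54, 0, 0, 0, -1], [-33, 0, 55, 0, 0, 0, -1]]

```text
time: 9.98
eef_pos: [0.4916, -0.2012, 0.1081]
ee_rot: [0.999, -0.052, 0.001, -0.0]
contact_force: [1.5, 4.0, 5.3]
width: 0.0225
```

Run:
```python
from h import *
polar()
```

```text
9.9833 [ 0.49164876 -0.20118007  0.10814207] F [1.51643588 3.9645251  5.32945016] M [ 0.7666015  -0.25230504  0.0841194 ] R 0.001612568640125128 ang -146.92350411349355 toolx -6.016815800951742 [-6.16542225e-01  1.77284957e-01  1.83387286e+00  8.71981556e-04
  1.12967697e+00  1.05889519e+00]
F radial,tang(ccw) -3.4343586648150772 -2.4944373349862765
```

Emit:
drive_tool:
  steps:
    - [[0, 0, 0, 0, 0, 0, 0.1], [0, 0, 0, 0, 0, 0, 0.1], [0, 0, 0, 0, 0, 0, 0.1], [0, 0, -30, 0, 0, 0, 0.1], [0, 0, -60, 0, 0, 0, 0.1], [-17, 0, -60, 0, 0, 0, -1], [-17, 0, -60, 0, 0, 0, -1], [-17, 0, -60, 0, 0, 0, -1]]

```text
time: 10.65
eef_pos: [0.4739, -0.1996, 0.1683]
ee_rot: [0.999, -0.053, -0.0, 0.0]
contact_force: [-0.8, -0.2, -0.5]
width: 0.0324
```

Emit:
drive_tool:
  steps:
    - [[0, 0, 0, 0, 0, 0, -1], [0, 0, 0, 0, 0, 0, -1], [0, 0, 12, 0, 0, 0, -1], [0, 0, 24, 0, 0, 0, -1], [0, 0, 27, 0, 0, 0, -1], [0, 0, 27, 0, 0, 0, -1]]

```text
time: 11.15
eef_pos: [0.4732, -0.1985, 0.1391]
ee_rot: [0.999, -0.052, -0.002, -0.001]
contact_force: [-0.1, 0.1, 0.3]
width: 0.0008
```

Run:
```python
from h import *
polar()
```

```text
11.15 [ 0.47316641 -0.19846689  0.13905007] F [-0.07126305  0.05699182  0.26545124] M [ 0.00921276 -0.01380731  0.02334636] R 0.019918117035224014 ang 174.71947069467677 toolx -5.998458006841428 [-6.33000399e-01  9.47636411e-02  1.85816540e+00 -2.03058398e-05
  1.19334861e+00  1.04250105e+00]
F radial,tang(ccw) 0.07620569768721112 -0.05019144979897061
```

Emit:
drive_tool:
  steps:
    - [[0, 0, 1, 0, 0, 0, -1], [0, 0, 2, 0, 0, 0, -1], [0, 0, 3, 0, 0, 0, -1], [0, 0, 3, 0, 0, 0, -1]]

```text
time: 11.48
eef_pos: [0.4746, -0.1996, 0.1388]
ee_rot: [0.999, -0.052, 0.0, 0.0]
contact_force: [-0.3, -0.8, 0.9]
width: 0.0006
```

Emit:
drive_tool:
  steps:
    - [[0, 0, 1, 0, 0, 0, -1], [0, 0, 2, 0, 0, 0, -1], [0, 0, 2, 0, 0, 0, -1]]

```text
time: 11.73
eef_pos: [0.4744, -0.1994, 0.1365]
ee_rot: [0.999, -0.052, -0.0, -0.0]
contact_force: [-0.1, 0.7, 0.6]
width: 0.0006
```

Emit:
drive_tool:
  steps:
    - [[0, 0, 1, 0, 0, 0, -1], [0, 0, 2, 0, 0, 0, -1], [0, 0, 2, 0, 0, 0, -1]]

```text
time: 11.98
eef_pos: [0.4745, -0.1997, 0.1351]
ee_rot: [0.999, -0.052, 0.0, 0.0]
contact_force: [-2.5, -0.3, 4.5]
width: 0.0007
```

Run:
```python
from h import *
polar()
q=ctrl.get_image("side")
cv2.imwrite("pics/i.png",cv2.resize(q["image"][240:440,200:450],None,fx=3,fy=3)[:,:,::-1])
```

```text
11.9833 [ 0.47449483 -0.19969963  0.13513479] F [-2.51960841 -0.2674495   4.5234029 ] M [ 0.15016593  0.3995118  -0.05342305] R 0.018514906520326373 ang 178.14177381941423 toolx -5.997800035435545 [-6.33179548e-01  1.00429940e-01  1.86049044e+00 -4.39909921e-04
  1.18037568e+00  1.04246551e+00]
F radial,tang(ccw) 2.5096109608792574 0.34901089064351193
```

View pics/i.png

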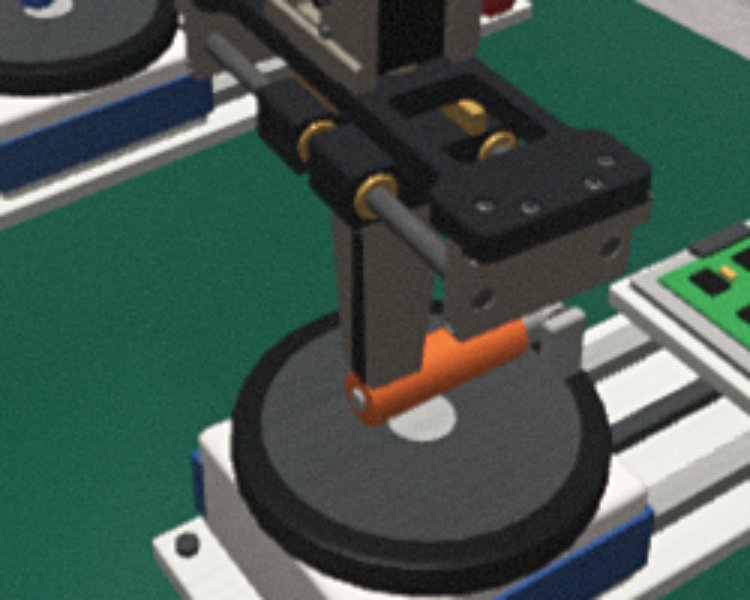

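Emit:
drive_tool:
  steps:
    - [[0, 0, 1, 0, 0, 0, -1], [0, 0, 1.5, 0, 0, 0, -1], [0, 0, 1.5, 0, 0, 0, -1]]

```text
time: 12.28
eef_pos: [0.4745, -0.1999, 0.1342]
ee_rot: [0.999, -0.052, -0.0, 0.0]
contact_force: [-5.1, 1.0, 8.8]
width: 0.0002
```

Emit:
drive_tool:
  steps:
    - [[0, 0, -20, 0, 0, 0, -1], [0, 0, -50, 0, 0, 0, -1], [0, 0, -90, 0, 0, 0, -1], [0, 0, -130, 0, 0, 0, -1], [-60, 40, -130, 0, 0, 0, -1], [-90, 80, -130, 0, 0, 0, -1], [-120, 120, -130, 0, 0, 0, -1], [-140, 150, -130, 0, 0, 0, -1]]

```text
time: 12.95
eef_pos: [0.3458, -0.3053, 0.2633]
ee_rot: [0.999, -0.052, 0.0, 0.0]
contact_force: [0.4, -0.0, 0.2]
width: 0.0006
```

Emit:
drive_tool:
  steps:
    - [[-10, 40, 0, 0, 0, 0, -1], [-10, 80, 0, 0, 0, 0, -1], [-10, 120, 0, 0, 0, 0, -1], [-10, 160, 0, 0, 0, 0, -1], [-10, 160, 0, 0, 0, 0, -1], [-10, 160, 0, 0, 0, 0, -1]]

```text
time: 13.45
eef_pos: [0.3196, -0.4639, 0.2617]
ee_rot: [0.999, -0.054, -0.0, -0.001]
contact_force: [0.4, 0.6, 0.6]
width: 0.0004
```

Run:
```python
from h import *
np.set_printoptions(precision=4,suppress=True)
polar()
t=ctrl.get_image("top"); q=ctrl.get_image("side")
print("grip mid",handlept([t,q]))
cv2.imwrite("pics/j.png",np.hstack([cv2.resize(t["image"][110:390,370:530],None,fx=2.1,fy=2.1)[:560],cv2.resize(q["image"][270:550,250:560],None,fx=1.4,fy=1.4)[:588] if 0 else cv2.resize(q["image"][270:480,260:480],(460,588))])[:, :800,::-1] if cv2.resize(t["image"][110:390,370:530],None,fx=2.1,fy=2.1).shape[0]==588 and 0 else cv2.resize(t["image"][110:390,370:530],(336,588))[:,:,::-1])
b=cv2.resize(q["image"][280:480,240:560],(460,288))[:,:,::-1]; c=cv2.imread("pics/j.png")
o=np.zeros((588,796,3),np.uint8); o[:,:336]=c; o[:288,336:]=b
cv2.imwrite("pics/j.png",o)
```

```text
13.45 [ 0.3196 -0.4639  0.2617] F [0.4105 0.5985 0.6344] M [ 0.0838  0.0299 -0.0287] R 0.3155430517240423 ang -123.33753643259303 toolx -6.141078048149022 [-1.1822  0.1106  1.5901  0.0003  1.4431  0.4957]
F radial,tang(ccw) -0.7256789316555052 0.014047707433627344
((463.5, 312.9999694824219), (49.99999237060547, 14.999998092651367), 90.0)
((327.75518798828125, 368.1620788574219), (22.17314338684082, 14.699050903320312), 48.36646270751953)
grip mid [ 0.4912 -0.1969  0.0995]
```

View pics/j.png

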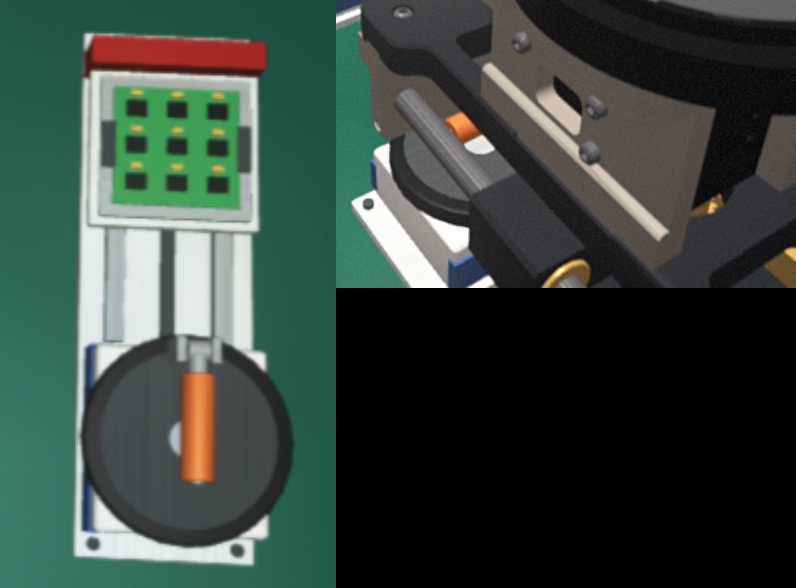

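Emit:
drive_tool:
  steps:
    - [[-40, 20, 0, 0, 0, 0, -1], [-80, 45, 0, 0, 0, 0, -1], [-120, 65, 0, 0, 0, 0, -1], [-160, 90, 0, 0, 0, 0, -1], [-175, 90, 20, 0, 0, 0, -1], [-175, 90, 20, 0, 0, 0, -1], [-175, 90, 20, 0, 0, 0, -1]]

```text
time: 14.23
eef_pos: [0.1364, -0.5329, 0.2424]
ee_rot: [0.999, -0.053, 0.0, -0.001]
contact_force: [0.3, -0.0, -0.2]
width: 0.0005
```

Run:
```python
from h import *
np.set_printoptions(precision=4,suppress=True)
t=ctrl.get_image("top"); q=ctrl.get_image("side"); s=ctrl.get_state(); print(s["time"],s["eef_pos"])
m=handlept([t,q]); print("grip mid",m, hubfit(t,(.493,-.2003,.084))[0])
r=np.argwhere(orange(t)[250:400,400:520]>0)[:,::-1]+[400,250]; l=cv2.fitLine(r.astype(np.float32),cv2.DIST_L2,0,.01,.01).ravel(); print(l)
a=onz(t,l[2:]-l[:2]*22*np.sign(l[1]),.108);b=onz(t,l[2:]+l[:2]*22*np.sign(l[1]),.108);d=a-b;print("hinge angle",np.degrees(np.arctan2(d[1],d[0])))
now=cv2.resize(q["image"][190:430,240:560],None,fx=2,fy=2)[:,:,::-1]
def ph(A,B,x0,x1,y0,y1):
    g=lambda I:cv2.cvtColor(np.ascontiguousarray(I[y0:y1,x0:x1]),cv2.COLOR_BGR2GRAY).astype(np.float64)
    return cv2.phaseCorrelate(g(A),g(B),cv2.createHanningWindow((x1-x0,y1-y0),cv2.CV_64F))
for n in "efg":
    I=cv2.imread(f"pics/{n}.png"); print(n,"panel",ph(I,now,380,560,250,360))
for n in "efg":
    I=cv2.imread(f"pics/{n}.png"); print(n,"wheel",ph(I,now,90,250,400,470))
# scale: crop px per mm along slide
u=np.array(proj(q,(.62,-.205,.06)));v=np.array(proj(q,(.63,-.2055,.06)));print("crop px per mm",(v-u)*2/10)
cv2.imwrite("pics/k.png",np.hstack([now[100:400,60:620][:, :, :]]))
```

```text
14.3333 [ 0.1381 -0.5335  0.2438]
((463.5, 312.9999694824219), (49.99999237060547, 14.999998092651367), 90.0)
((345.6737060546875, 359.8608093261719), (19.354848861694336, 61.401588439941406), 64.29004669189453)
grip mid [ 0.5    -0.2008  0.107 ] [ 0.4922 -0.1996  0.084 ]
[  0.01    -1.     463.8965 313.317 ]
hinge angle -3.916877531628813
e panel ((3.982352178201424, -2.0391267300086824), 0.8576889456576484)
f panel ((-0.03154332007353844, -0.00921912435735095), 0.9502410839163423)
g panel ((-0.008801173781250782, -0.05063301633071404), 0.9631011091155675)
e wheel ((0.032867095028649373, -0.224024549162678), 0.44544843446163956)
f wheel ((0.05948181018582943, -0.04533200774809387), 0.668537341014537)
g wheel ((-0.27700007453064757, 0.09448252817915659), 0.6955714436869427)
crop px per mm [ 1.1292 -0.5795]
```

View pics/k.png

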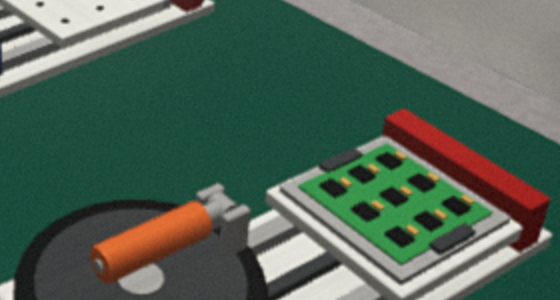

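The carriage is within about 0.05 mm of where it was when pressed against the stop. The handle is flat (grip centre at z 0.107 m), and the arm is clear.

```bash
python3 -c "
from cell import ctrl
print(ctrl.sign_off())"
```

```text
the job is handed in; nothing more can be done
None
```

The job is done and handed in at about 14.3 s of the 42 s. On the green-panel unit I swung the orange handle upright, cranked the wheel clockwise about a quarter turn, then folded the handle flat and let go.

- **Handle upright:** I pushed it against its stop, where the resistance rose to about 10 N. My first pushes, with a light grip, showed no clear stop, so I repeated them with a firmer grip. During the crank some forces pulled slightly inward, but the pictures showed the handle still nearly vertical.
- **Carriage home:** I cranked until the resistance jumped from about 1 N to 13 N. Image matching shows the carriage has moved less than about 0.05 mm since then, and the final pictures show no visible gap to the red stop.
- **Handle flat:** I pressed the free end down with about 9 N. Its grip centre then measured 0.107 m, against 0.108 m for flat. An earlier reading of 0.0995 m was taken with the arm blocking part of the view, so I set it aside.
- **Everything else:** The blue-handle unit was left alone, and the arm ended well clear of everything. The highest wrist force I read was under 20 N; I read it only at the end of each move.

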